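# Shut down the moulding station

### The arm

A 7-joint arm with a two-finger parallel gripper is mounted at the origin on the work surface. World frame = base frame: x ahead of the robot, y to its left, z up, the work surface at z = 0. Lengths are in mm, angles in rad, forces in N, time in s.
With the tool pointing down it reaches from about 400 to 850 mm from the base axis. Payload 10.4 kg.
Tool frame: the origin (TCP) lies at the very end of the fingers, on their centre line; the grasp point (between the pads) lies 19 mm behind it; z points along the fingers, y is the direction in which the jaws open and shut (so a half turn about z gives the same grasp; the last joint's range is limited). The gripper opens to 85 mm and grips with 20 to 120 N. Pads are 22 mm wide; open, the fingers measure 114 mm over their backs; the gripper's body (76 mm by 85 mm) begins 54 mm behind the grasp point. The pads swing forward as they close: fully open they stand 13 mm farther back than shut.
Start: joints at [-1.315, 0.332, -0.065, 1.46, 0.022, 1.35, -0.088], TCP at [171.987, 600.892, 231.338] pointing down, gripper open.
Joint ranges: [-2.6, 2.6], [-0.5, 2.12], [-1.47, 1.34], [0.16, 2.42], [-1.27, 4.41], [0.06, 2.06], [-2.6, 2.6]. Speed limits (rad/s): [2.22, 2.22, 2.79, 2.79, 3.14, 3.14, 3.14].

### API

Orientations are given as a unit quaternion [w, x, y, z].
In Python, from bench import env, kinematics, eyes gives the robot as it stands. Calls block until the motion is done:
- env.move_ptp(position, orientation): joint-space move of the TCP to a pose.
- env.line_to(position, rot=None, max_speed=150, f_stop=None): straight line of the TCP; rot=None keeps the orientation; max_speed is the mean speed in mm/s. With f_stop (N) it stops when the force on the tool has changed by that much, and returns True; else False.
- env.goto_joints(angles): joint-space move.
- env.gripper_open() and env.close(): open the fingers fully, or close them until they stop; the grip force is fixed at half the most.
- env.pause(seconds).
- kinematics.inverse_kinematics(position, orientation): joint angles nearest the present ones, or None.
- env.observe(): the state.
- eyes.snapshot(name): name is "scene" or "top" or "wrist"; returns a dict with "img" (384x512x3 uint8, blue, green, red), "camera_matrix" (3x3 intrinsics, pixels), "view" (4x4, takes a point from world to camera coordinates). Camera axes: x right, y up, looking along -z (the intrinsics and any distortion apply to the point x, -y, -z); pixel columns grow to the right and rows downward; lengths in mm; the calibration is good to about 2 mm. A picture is of the moment at which its call begins. There is no depth.
A pose or a line that the arm cannot do raises env.IKError and nothing moves.
- env.job_done(): hands the job in, once; it reports no verdict.
The state is a dict: "time_s": time; "joints": joint angles; "joint_vel": joint speeds; "effort": joint torques, N m; "eef_pos": TCP position; "eef_rot": TCP orientation; "force": force on the tool from outside, world axes, zero at the start; "moment": the same for the moment, N m; "width": opening from 0.0 (shut) to 1.0 (fully open).
Only numpy, scipy, OpenCV 4.12 (cv2) and the standard library are available. Lean on these libraries where they do the work, as an engineer would, in place of code of your own. Each camera call takes 0.05 s, during which the arm holds its last target. There are 200 camera calls.

### The job

Bleed and shut down the moulding station: set both prongs of the pin spanner fully into two opposite holes of the lock ring, turn the ring anticlockwise to its stop with it and lay the spanner level back on its mat; then press the spring pedal down to its stop and let it come up; then with the spanner, both prongs in as before, turn the ring clockwise to its other stop and lay the spanner back on its mat. At any time, put away the aluminium charge cups that are there by nesting them upright in size order inside the largest, each sitting right down in the next larger one present. Leave the other things on the bench where they are.

Things in the scene. Friction and masses are not known exactly. Their poses are not given: they have to be found in the camera images.
- lock_ring (a joint): Angle (rad) of the lock ring about its vertical axis: grows as it is turned anticlockwise seen from above; 0 is its clockwise stop (locked), 1.05 its anticlockwise stop (freed). Stiff: about 0.35 N m of friction, stays where it is left.
- ring_top (a point): Centre of the top face of the aluminium lock ring, 64 mm above the table; turns with it. Ring: 102 mm diameter, 22 mm high, on a dark steel block 150 x 150 x 36 mm. Four holes in its top, 34 mm from the centre, on this frame's +x, +y, -x and -y axes, each about 16 mm across and 22 mm deep. A brass stub, 32 mm diameter, fills the middle, 4 mm below the ring's top.
- spanner: Bare steel pin spanner, 0.3 kg, level on its mat. Origin: midway between the prong tips, at their level; z up, handle along -x. Crosshead 90 mm along y, 18 along x, z 16 to 30 mm. Prongs 10 mm diameter, z 0 to 16, at y = +-34 mm. Handle 14 mm wide, z 22 to 44, x 0 to -155 mm. Tail block 22 x 26, z 0 to 44, at x = -150 mm. Prongs fully in: the crosshead rests on the ring.
- prong_left (a point): Tip of the spanner's prong at y = +34 mm.
- prong_right (a point): Tip of the spanner's prong at y = -34 mm.
- spanner_grip (a point): Middle of the spanner's handle, close to its balance point: 68 mm from the crosshead along -x, 33 mm above the prong tips. Pinch the 14 mm width (along the spanner's y) here.
- mat: Black rubber mat fixed on the table, 240 x 110 x 4 mm, where the spanner lives. Origin: centre of its underside.
- pedal (a joint): Angle (rad) of the spring pedal: 0 up, 0.30 down on its stop. It springs back by itself. Pressed at pedal_pad it takes about 3 N to start and 9 N on the stop.
- pedal_pad (a point): Point on top of the rubber tread of the pedal, 120 mm from its hinge; moves with the pedal. The plate is 70 mm wide; its free end is 30 mm beyond this point, away from the hinge. At rest the plate rises at 0.35 rad towards the free end and the point is about 81 mm above the table; on the stop about 46 mm.
- pedal_base: Blue foot of the pedal, fixed, 180 x 100 x 12 mm. Origin: centre of its underside; the hinge is at x = +70 mm, z = 32 mm, and the pedal's free end points along its -x.
- cup_a: Largest and lowest aluminium charge cup, the outer one of the nest: 92 mm outside diameter, 86 mm inside, 40 mm high, floor 5 mm thick, 0.3 kg. Origin: centre of its underside.
- cup_b: Aluminium charge cup, 70 mm outside diameter, 64 mm inside, 50 mm high, upright and open at the top, walls 3 mm, floor 5 mm thick, foot edge bevelled by 3 mm. Origin: centre of its underside. May be absent. Narrower cups are taller, so that a nested cup's rim stands 15 mm or more above the rim around it; pinch across the outside just under the rim.
- cup_c: Aluminium charge cup, 57 mm outside diameter, 51 mm inside, 60 mm high, upright and open at the top, walls 3 mm, floor 5 mm thick, foot edge bevelled by 3 mm. Origin: centre of its underside. May be absent. Narrower cups are taller, so that a nested cup's rim stands 15 mm or more above the rim around it; pinch across the outside just under the rim.
- cup_d: Aluminium charge cup, 45 mm outside diameter, 39 mm inside, 74 mm high, upright and open at the top, walls 3 mm, floor 5 mm thick, foot edge bevelled by 3 mm. Origin: centre of its underside. May be absent. Narrower cups are taller, so that a nested cup's rim stands 15 mm or more above the rim around it; pinch across the outside just under the rim.
- cup_e: Aluminium charge cup, 33 mm outside diameter, 27 mm inside, 86 mm high, upright and open at the top, walls 3 mm, floor 5 mm thick, foot edge bevelled by 3 mm. Origin: centre of its underside. May be absent. Narrower cups are taller, so that a nested cup's rim stands 15 mm or more above the rim around it; pinch across the outside just under the rim.
- tin: Bystander: tin, 64 mm diameter, 130 mm high.
- gaskets: Bystander: black rubber ring, 64 mm diameter, 24 mm high.
- mould_plate: Bystander: steel plate, 150 x 100 x 25 mm.
- brush: Bystander: brush, 190 mm long.
- jar: Bystander: jar, 60 mm diameter, 70 mm high.
Not all that is in view belongs to the job. What is shaped like the cup_e but black is not meant. What is shaped like the spanner but brown is not meant.

How it is judged:
By the outcome, as a careful person would: the job done as asked, in the order asked, and still so for the second after the job is handed in, with the robot touching nothing.
Of cup_b, cup_c, cup_d, cup_e only 2 to 4 are there at a start; the rules pass over those that are not, and their reading is None.
At some moment in a run one of cup_a, cup_b, cup_c may be knocked a few centimetres aside while the robot is not near it.
It also fails if it takes over 210 s, if anything falls off the work surface, if the arm or the gripper's body presses on something with over 40 N, if the wrist force passes 120 N, or if a joint passes its speed limit or range.

## Working session

There is one attempt and no reset: what is moved stays moved. The work goes in short steps, each a Python script; the robot and the scene stay as the last script left them, time stands still between calls to the robot, and variables do not carry over. Pictures are saved under pics/ and viewed, about 12 in all and at most 16, crops included, and the job is handed in when it is done.

```bash
ls; mkdir -p pics
python3 - <<'E'
from bench import env, kinematics, eyes
import cv2,numpy as np
o=env.observe();print(o['time_s'],o['eef_pos'],o['eef_rot'],o['width'],o['force'])
for n in("scene","top"):
    s=eyes.snapshot(n);cv2.imwrite(f'pics/{n}0.png',cv2.resize(s['img'],(800,600),interpolation=cv2.INTER_CUBIC));cv2.imwrite(f'raw_{n}0.png',s['img'])
    print(n,[k for k in s],np.round(s['camera_matrix'],1).tolist(),np.round(s['view'],3).tolist(),{k:s[k] for k in s if k not in('img','camera_matrix','view')})
E
```

```text
pics
0.0 [171.90147233 600.50079713 230.50516211] [-7.14845236e-05  1.38945080e-01  9.90299830e-01 -7.11267252e-04] 1.0006040993734895 [-0.30561506 -0.25096128 -0.1480472 ]
scene ['img', 'camera_matrix', 'view'] [[433.8, 0.0, 255.4], [0.0, 433.8, 194.1], [0.0, 0.0, 1.0]] [[0.842, 0.54, 0.012, -417.151], [-0.291, 0.435, 0.852, 58.982], [0.455, -0.721, 0.523, -1480.699], [0.0, 0.0, 0.0, 1.0]] {}
top ['img', 'camera_matrix', 'view'] [[354.8, 0.0, 259.8], [0.0, 354.8, 190.8], [0.0, 0.0, 1.0]] [[-0.01, -1.0, 0.019, -2.486], [0.981, -0.006, 0.195, -471.667], [-0.195, 0.021, 0.981, -1005.827], [0.0, 0.0, 0.0, 1.0]] {}
```

View pics/top0.png

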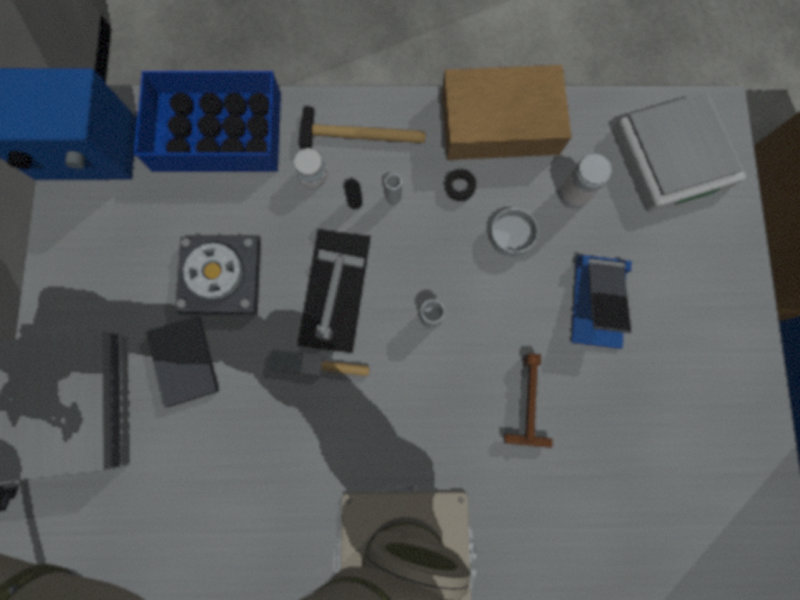

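View pics/scene0.png

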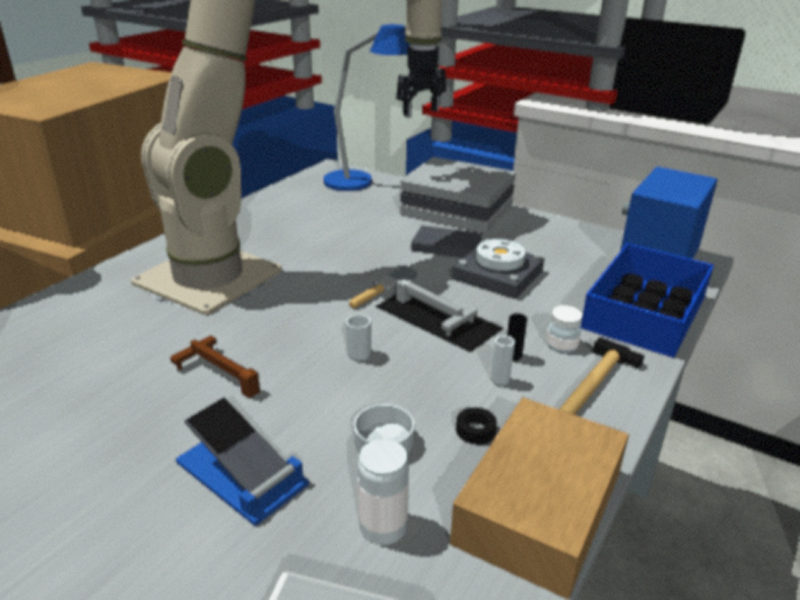

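The top view (800x600 px) shows:
- ring at (212,270)
- spanner on its mat: crosshead (340,258), tail (324,333)
- cup_a at (513,230)
- a mid-size cup at (431,312)
- a slim cup at (393,183), with the black lookalike at (353,193)
- pedal at (605,300)

The brown lookalike spanner is at (530,400). I'll cast these to positions next and refine them with masks.

```bash
cat > h.py <<'E'
from bench import env, kinematics, eyes
import cv2, numpy as np
from scipy.spatial.transform import Rotation as R
def ray(s,u,v):
    K=s['camera_matrix'];V=s['view']
    p=np.linalg.solve(K,[u,v,1.]);d=V[:3,:3].T@np.array([p[0],-p[1],-p[2]])
    return -V[:3,:3].T@V[:3,3],d
def plane(s,u,v,z):
    c,d=ray(s,u,v);return c+d*(z-c[2])/d[2]
def proj(s,P):
    q=s['view'][:3,:3]@np.array(P,float)+s['view'][:3,3];p=s['camera_matrix']@np.array([q[0],-q[1],-q[2]]);return p[:2]/p[2]
def down(yaw):
    "tool down, jaw (tool y) axis at angle yaw in the world xy plane"
    y=np.array([np.cos(yaw),np.sin(yaw),0]);z=np.array([0,0,-1.]);x=np.cross(y,z)
    q=R.from_matrix(np.c_[x,y,z]).as_quat();return np.r_[q[3],q[:3]]
def yawopts(yaw,pos):
    "choose between yaw and yaw+pi the one with less joint travel/more central last joint"
    best=None
    for a in(yaw,yaw+np.pi):
        q=kinematics.inverse_kinematics(pos,down(a))
        if q is not None:
            c=np.abs(np.array(q)-env.observe()['joints']).max()+abs(q[6])*.3
            if best is None or c<best[0]:best=(c,a,q)
    return best
def snap(n,f=None,size=None):
    s=eyes.snapshot(n)
    if f:cv2.imwrite(f'pics/{f}.png',cv2.resize(s['img'],(800,600),interpolation=cv2.INTER_CUBIC))
    return s
E
python3 - <<'E'
from h import *
s=snap("top");im=s['img']
print('cam',ray(s,0,0)[0])
P=lambda u,v,z:np.round(plane(s,u*.64,v*.64,z)[:2],1)
for n,u,v,z in[('ring',212,270,62),('xhead',340,258,34),('tail',324,333,48),('cup_a',513,229,40),('cupmid',432,311,65),('cupslim',393,181,86),('black',353,188,86),('pedalL',590,330,90),('pedR',631,330,90),('pedfarL',590,265,32),('pedfarR',630,262,32),('baseNL',573,343,12),('baseNR',622,347,12),('mat1',318,231,4),('mat2',370,236,4),('mat3',352,352,4),('mat4',299,346,4),('tin',594,170,130)]:print(n,P(u,v,z))
g=cv2.cvtColor(im,cv2.COLOR_BGR2GRAY)
for n,u,v,r in[('ring',212,270,32),('mid',432,311,24),('slim',393,183,20),('cupa',513,230,34)]:
    u,v,r=int(u*.64),int(v*.64),int(r*.64)
    c=cv2.resize(im[v-r:v+r,u-r:u+r],(390,390),interpolation=cv2.INTER_CUBIC);locals()
    cv2.imwrite(f'c_{n}.png',c)
m=np.vstack([np.hstack([cv2.imread('c_ring.png'),cv2.imread('c_mid.png')]),np.hstack([cv2.imread('c_slim.png'),cv2.imread('c_cupa.png')])])
cv2.imwrite('pics/crops.png',cv2.resize(m,(600,600)))
E
```

```text
cam [ 266.75408444   15.67833647 1078.31356683]
ring [524.3 357.5]
xhead [554.2 121.1]
tail [405.7 147.5]
cup_a [ 610.1 -218. ]
cupmid [443.2 -53.9]
cupslim [691.2  17.2]
black [677.1  93.1]
pedalL [ 402.2 -337.6]
pedR [ 401.7 -412.3]
pedfarL [ 538.5 -367.9]
pedfarR [ 544.2 -447.5]
baseNL [ 387.7 -330.3]
baseNR [ 379.2 -425.5]
mat1 [619.1 169.2]
mat2 [608.2  64.3]
mat3 [374.3  98.4]
mat4 [386.7 200.9]
tin [ 693.4 -352.9]
```

View pics/crops.png

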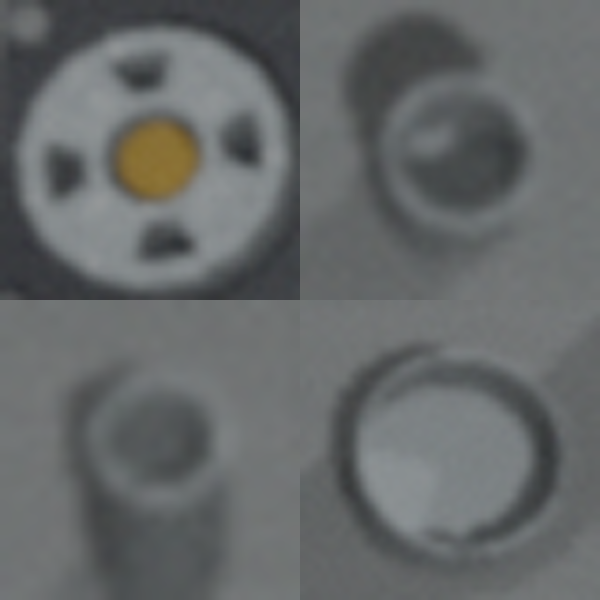

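The cups present are cup_d (mid, about 45 mm) and cup_e (slim, about 33 mm), plus cup_a. The ring holes sit at about 10° + 90°k. Next I'll take wrist looks above the spanner and above the ring, with the same jaw branch for both.

Run:
```python
from h import *
d=np.deg2rad
for b in(0,180):
  for n,p,a in[('sp',[487,133,20],80),('r0',[457,345,62],100),('r1',[501,293,62],160)]:
    q=kinematics.inverse_kinematics(p,down(d(a+b)));print(b,n,None if q is None else np.round(q,2))
b=0 if (q:=kinematics.inverse_kinematics([501,293,62],down(d(160)))) is not None else 180
for b in(180,0):
  try:
    env.move_ptp([487,133,230],down(d(80+b)));break
  except env.IKError: print('ikerr',b)
print(b,env.observe()['joints'],env.observe()['time_s'])
s=snap('wrist','w1');cv2.imwrite('raw_w1.png',s['img']);print(proj(s,[487,133,37]),proj(s,[554,121,34]),ray(s,0,0)[0])
```

```text
0 sp [-0.68  0.32  0.37  2.   -0.15  0.85  1.16]
0 r0 [-0.8   0.37  0.09  1.79 -0.04  0.98  1.05]
0 r1 [-0.63  0.39  0.03  1.77 -0.01  0.99  2.2 ]
180 sp [-0.83  0.34  0.54  2.01 -0.23  0.85 -1.91]
180 r0 [-1.09  0.39  0.43  1.81 -0.19  0.98 -1.97]
180 r1 [-0.93  0.4   0.39  1.78 -0.18  0.99 -0.82]
180 [-0.84030094  0.05556659  0.50427794  1.79845395 -0.02793675  1.29456605
 -2.07218199] 2.1833
[257.91323394 160.5078408 ] [258.40575518  95.52507521] [566.35410609 122.01890596 373.85645587]
```

View pics/w1.png

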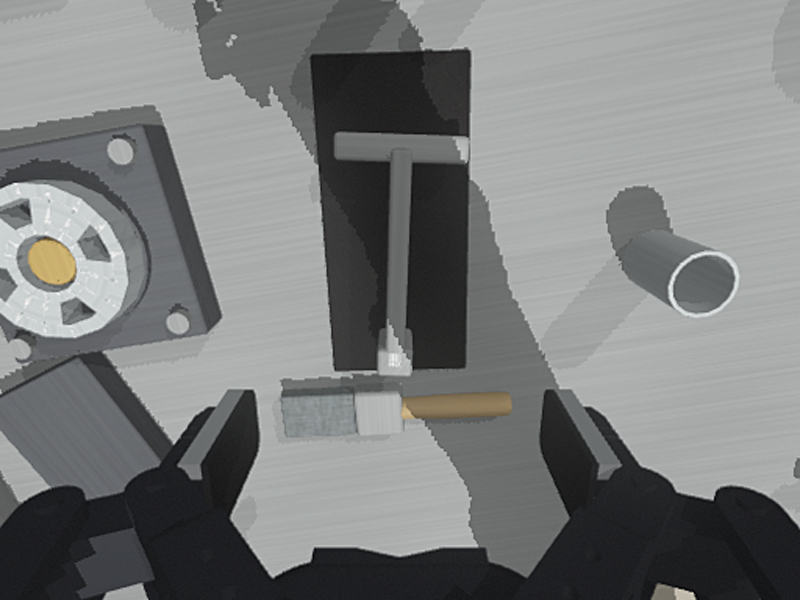

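The wrist view shows the spanner (800x600 px) with crosshead corners (335,132), (468,138), (468,164) and (334,159). The handle runs from (401,150) to the tail at about (396,350). Projections agree to about 1 px. Next, a look over the ring.

```bash
cat >> h.py <<'E'
def ringfit(s,c0=None,show=False):
    "brass stub centroid -> ring centre, dark holes -> angle"
    im=s['img'];hsv=cv2.cvtColor(im,cv2.COLOR_BGR2HSV)
    m=cv2.inRange(hsv,(15,90,90),(32,255,255));n,l,st,ce=cv2.connectedComponentsWithStats(m)
    best=None
    for i in range(1,n):
        p=plane(s,*ce[i],60)
        if st[i,4]>60 and np.hypot(*(p[:2]-[524,357]))<25 and(best is None or st[i,4]>best[1]):best=(p[:2],st[i,4])
    c=best[0];g=cv2.cvtColor(im,cv2.COLOR_BGR2GRAY)
    # sample the ring's top on a circle of 34 mm, dark = hole
    a=np.arange(0,360,1.);v=[]
    for t in np.deg2rad(a):
        pr=[proj(s,[c[0]+r*np.cos(t),c[1]+r*np.sin(t),64]) for r in(31,34,37)]
        v.append(np.mean([g[int(round(y)),int(round(x))] for x,y in pr if 0<=x<511 and 0<=y<383] or [np.nan]))
    return c,best[1],np.array(v)
E
python3 - <<'E'
from h import *
d=np.deg2rad
import pickle
env.move_ptp([457,345,230],down(d(280)))
s=snap('wrist','w2');pickle.dump(s,open('w2.pkl','wb'))
c,a,v=ringfit(s);print(c,a)
print(np.round(v[::5]).astype(int).tolist())
print(env.observe()['time_s'],env.observe()['joints'])
E
```

```text
[525.08661959 360.87701656] 866
[74, 75, 88, 74, 80, 102, 207, 207, 205, 210, 205, 206, 205, 211, 206, 205, 206, 137, 104, 105, 91, 71, 72, 69, 207, 206, 205, 211, 206, 206, 206, 214, 206, 206, 209, 124, 74, 73, 73, 73, 73, 115, 210, 207, 208, 213, 206, 207, 206, 227, 205, 207, 208, 69, 68, 66, 89, 91, 75, 86, 136, 134, 135, 136, 136, 136, 136, 141, 159, 159, 182, 98]
3.15 [-1.01430527  0.21637122  0.33939704  1.62451396 -0.07322857  1.31334646
 -2.06254157]
```

View pics/w2.png

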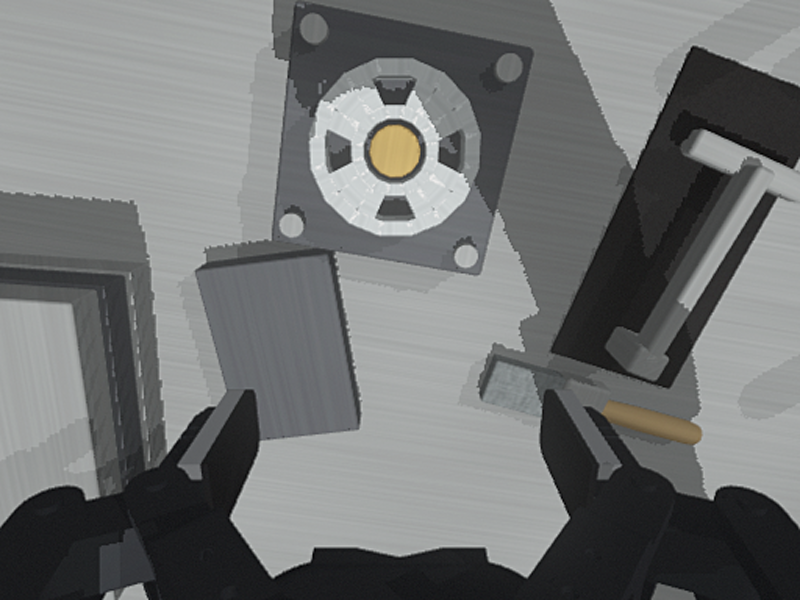

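The ring view shows the brass stub at (395,151) and holes at (396,90), (396,208), (339,151) and (451,150). Centre is (525.1,360.9), holes at about 10.5° + 90°k. Now I'll compute the spanner pose and grasp it.

Run:
```python
from h import *
d=np.deg2rad
env.move_ptp([487,133,230],down(d(260)))
s=snap('wrist')
k=.64
C=[plane(s,u*k,v*k,34)[:2] for u,v in[(335,132),(468,138),(468,164),(334,159)]]
c=np.mean(C,0);ax=(C[0]+C[3]-C[1]-C[2])/2
h0=plane(s,401*k,165*k,48)[:2];h1=plane(s,397*k,320*k,48)[:2]
ya=np.arctan2(ax[1],ax[0])-np.pi/2;yh=np.arctan2(*(h0-h1)[::-1])
print('cross',c,np.linalg.norm(ax),np.rad2deg([ya,yh]),h0,h1)
psi=(ya+yh)/2;u=np.array([np.cos(psi),np.sin(psi)]);w=np.array([-u[1],u[0]])
# lateral offset from the handle line
hm=(h0+h1)/2; lat=((hm-c)@w); print('lat',lat)
g=c-68*u+w*lat*.7
np.save('sp.npy',[*c,psi,*g]);print('grip',g,np.rad2deg(psi))
o=down(psi+np.pi/2+np.pi)
env.move_ptp([*g,90],o)
env.line_to([*g,20],max_speed=80,f_stop=15)
env.close();o=env.observe();print(o['eef_pos'],o['width'],o['force'],o['time_s'])
env.line_to([*g,60],max_speed=60)
o=env.observe();print(o['eef_pos'],o['width'],o['force'],o['moment'])
s=snap('wrist','w3')
```

```text
cross [554.80433959 123.28205333] 88.3835029299413 [-12.10552244 -11.29507558] [545.23826405 125.20929481] [440.72682364 146.08340037]
lat -0.4296047886594625
grip [488.15627602 136.77746207] -11.700299012223574
[488.36028937 136.70968038  20.23396923] 0.15542708113098502 [-0.41864795 -1.3316639   3.95956197] 6.3583
[487.92668138 136.77867271  59.80296924] 0.1513099119224558 [ 0.12128214 -0.61118776 -3.2060251 ] [ 0.0155465  -0.02666329  0.02066983]
```

View pics/w3.png

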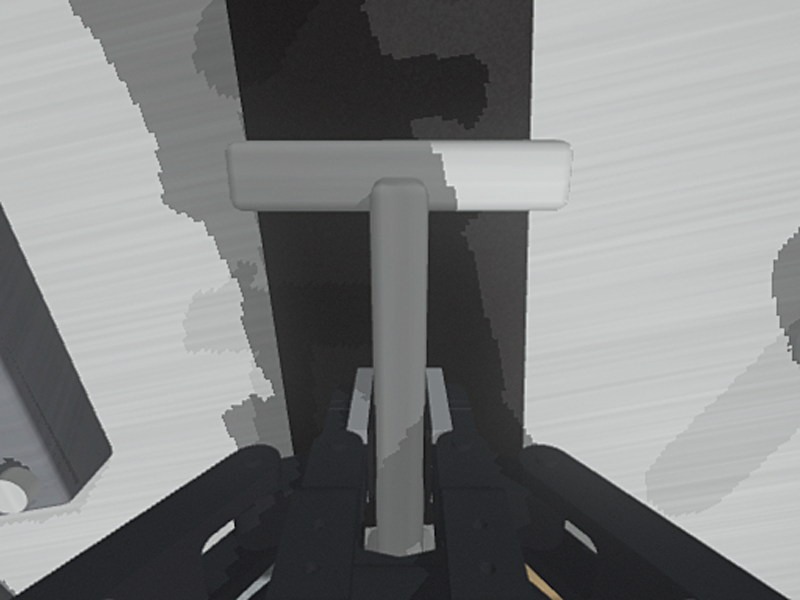

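The spanner is held level, with the crosshead centred at (400,175.5). I'll measure its offset from the tool and insert it.

```bash
cat >> h.py <<'E'
DZ=44.
def tcp_for(c,psi,off):
    u=np.array([np.cos(psi),np.sin(psi)]);w=np.array([-u[1],u[0]])
    return np.array(c)-off[0]*u-off[1]*w
def rot(psi):return down(psi+1.5*np.pi)
E
python3 - <<'E'
from h import *
s=snap('wrist');o=env.observe();z=34+o['eef_pos'][2]-20.2;k=.64
psi0=np.load('sp.npy')[2];u=np.array([np.cos(psi0),np.sin(psi0)]);w=np.array([-u[1],u[0]])
L=plane(s,227*k,175.5*k,z-3)[:2];Rr=plane(s,573*k,175.5*k,z-3)[:2]
t=plane(s,400*k,141*k,z)[:2];b=plane(s,400*k,210*k,z)[:2]
c=(t+b)/2;r=c-o['eef_pos'][:2];off=[r@u,r@w]
print('len',np.linalg.norm(L-Rr),np.linalg.norm(t-b),'off',off)
d=L-Rr;print('dyaw',np.rad2deg(np.arctan2(d[1],d[0])-np.pi/2-psi0))
np.save('off.npy',off)
psi=np.deg2rad(10.5);C=[525.1,360.9];p=tcp_for(C,psi,off)
env.line_to([*env.observe()['eef_pos'][:2],110])
env.move_ptp([*p,110],rot(psi))
env.line_to([*p,94],max_speed=60)
f=env.line_to([*p,63.7],max_speed=30,f_stop=10)
o=env.observe();print(f,p,o['eef_pos'],o['force'],o['moment'],o['time_s'])
snap('wrist','w4')
E
```

```text
len 91.10342086287494 17.330915255481532 off [np.float64(68.99927126395532), np.float64(1.6800550338931437)]
dyaw 0.016435372696436
True [457.56229362 346.67395919] [457.33028791 346.73478892  64.26210824] [-2.46643735 -0.99648461  5.30882999] [-0.06575197 -0.14226133  0.04032334] 10.0
```

View pics/w4.png

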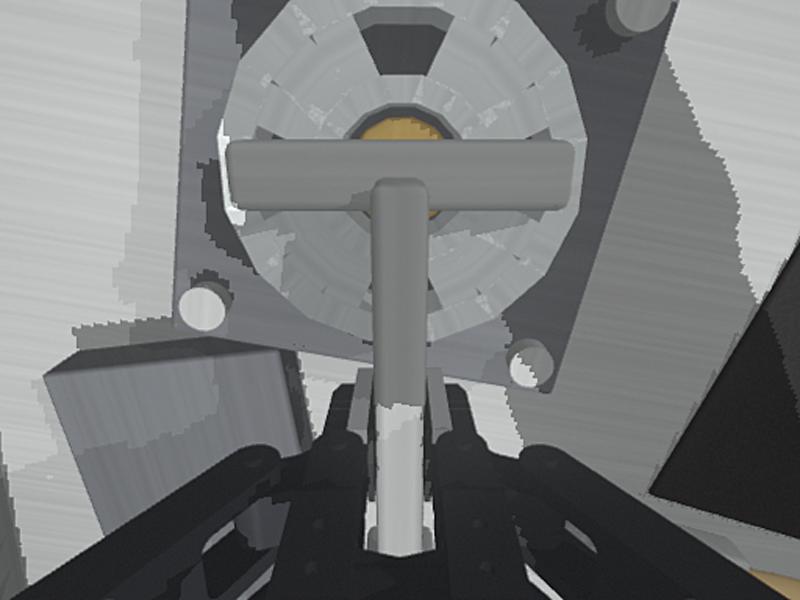

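The prongs went fully in: TCP z is 64.26 against 64.2 expected, and the crosshead is flat on the ring, its ends covering the side holes near (255,135) and (545,135). Now I'll turn the ring anticlockwise while watching the torque.

```bash
cat >> h.py <<'E'
def torque(C,b):
    o=env.observe();F=o['force']-b[0];M=o['moment']-b[1];r=o['eef_pos'][:2]-np.array(C)
    return M[2]+(r[0]*F[1]-r[1]*F[0])/1000,F
def turn(C,psi,goal,off,z,tmax,step=4,extra=14):
    "turn about C to the nominal goal angle (deg), then on in small steps till the counter-torque shows the stop"
    b=(np.array([0,0,0.]),np.array([0,0,0.]));sg=np.sign(goal-psi);log=[]
    while True:
        left=sg*(goal-psi);st=min(step,left) if left>.5 else 1.
        psi+=sg*st;a=np.deg2rad(psi)
        env.line_to([*tcp_for(C,a,off),z],rot(a),max_speed=60 if st>1 else 20)
        t,F=torque(C,b);log.append((round(float(psi),1),round(float(t),2),np.round(F).astype(int).tolist()))
        if abs(t)>tmax and -left>-3:break
        if np.linalg.norm(F)>60 or -left>extra:print('halt');break
    return psi,log
E
python3 - <<'E'
from h import *
off=np.load('off.npy');C=[525.1,360.9]
o=env.observe();print(o['force'],o['moment'],o['joints'])
psi,log=turn(C,10.5,70.5,off,64.2,1.5)
for l in log:print(*l)
o=env.observe();print(o['eef_pos'],o['joints'],o['time_s'],o['force'],o['moment'])
snap('wrist','w5')
E
```

```text
[-2.38499395 -1.00079049  4.86224721] [-0.05530365 -0.1425007   0.01735096] [-1.00366166  0.3818432   0.33109481  1.79619985 -0.14583605  0.98784211
 -2.00146489]
14.5 -0.03 [-1, 0, 1]
18.5 -0.06 [-3, -1, 4]
22.5 -0.04 [-4, -3, 3]
26.5 -0.02 [-3, -3, 5]
30.5 0.03 [-2, -4, 5]
34.5 0.04 [-1, -4, 5]
38.5 0.08 [-2, -5, 4]
42.5 0.04 [-1, -3, 6]
46.5 0.06 [-1, -5, 6]
50.5 0.03 [-1, -6, 5]
54.5 0.07 [0, -5, 7]
58.5 0.03 [-2, -6, 6]
62.5 0.01 [0, -5, 5]
66.5 -0.16 [-5, -11, 9]
70.5 -1.32 [-13, -12, 12]
71.5 -1.99 [-16, -11, 12]
[501.33378738 293.0314663   63.00625928] [-0.75142842  0.39252964  0.17490031  1.76413334 -0.0803999   1.00050754
 -0.87142772] 14.05 [-16.43780578 -11.22797228  11.79864913] [-2.00510766  3.19734918 -1.14186113]
```

View pics/w5.png

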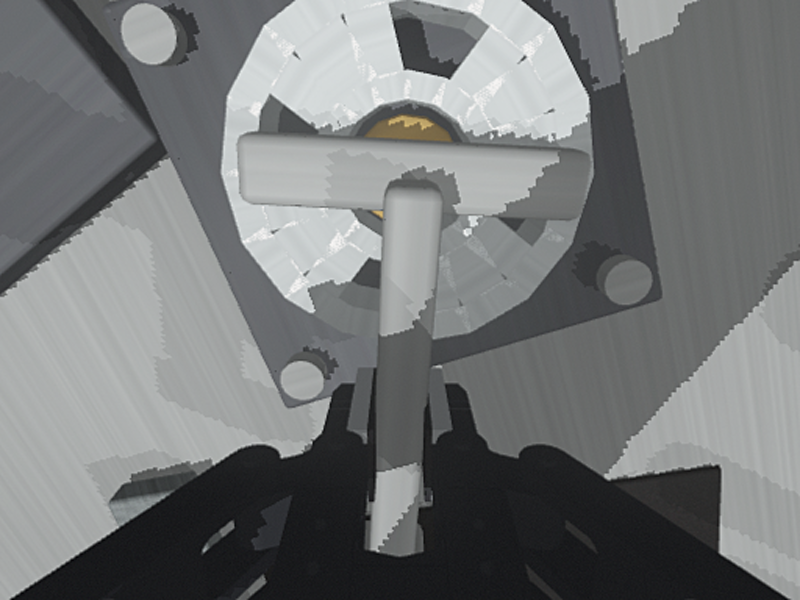

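The torque rises sharply near 70°, but the free hole at (440,40) looks about 14° behind the tool. I'll measure the ring's actual angle from this picture before trusting the stop.

Run:
```python
from h import *
s=snap('wrist');k=.64;C=np.array([525.1,360.9])
for q in[(405,68),(450,78),(390,8),(487,20),(427,73),(437,14)]:
    p=plane(s,q[0]*k,q[1]*k,64)[:2]-C;print(q,np.round(p,1),round(float(np.hypot(*p)),1),round(float(np.rad2deg(np.arctan2(p[1],p[0]))),1))
L=plane(s,240*k,168*k,75)[:2];Rr=plane(s,588*k,182*k,75)[:2];dd=L-Rr
print('spanner yaw',np.rad2deg(np.arctan2(dd[1],dd[0]))-90,np.linalg.norm(dd))
for q in[(410,122)]:print(plane(s,q[0]*k,q[1]*k,60))
print(env.observe()['force'],env.observe()['moment'],env.observe()['eef_pos'])
```

```text
(405, 68) [ 8.2 25.5] 26.8 72.3
(450, 78) [18.7 19.4] 26.9 46.1
(390, 8) [ 9. 40.] 41.0 77.4
(487, 20) [31.6 29.4] 43.2 43.0
(427, 73) [13.3 22.5] 26.1 59.5
(437, 14) [19.9 34.9] 40.1 60.3
spanner yaw 69.12764172082493 90.542074166243
[530.36015249 373.25349513  60.        ]
[-16.61333472 -11.73862662  11.92804797] [-1.98751053  3.20115228 -1.17650907] [501.33548738 293.04080393  63.02214546]
```

```bash
cat >> h.py <<'E'
def holes(s,C,lo=0,hi=360):
    "dark runs on the 30..38 mm circles of the ring's top face (deg)"
    g=cv2.GaussianBlur(cv2.cvtColor(s['img'],cv2.COLOR_BGR2GRAY),(3,3),0);out=[]
    a=np.arange(lo,hi,.5);v=[]
    for t in np.deg2rad(a):
        xy=[proj(s,[C[0]+r*np.cos(t),C[1]+r*np.sin(t),64]) for r in(30,33,36,39)]
        v.append(np.median([g[int(y),int(x)] if 0<=x<512 and 0<=y<384 else 255 for x,y in xy]))
    return a,np.array(v)
E
python3 - <<'E'
from h import *
off=np.load('off.npy');C=[525.1,360.9]
s=snap('wrist');a,v=holes(s,C,35,90);print(v[::3].astype(int).tolist())
psi=71.5
for i in range(3):
    psi+=1.5;q=np.deg2rad(psi)
    env.line_to([*tcp_for(C,q,off),64.2],rot(q),max_speed=20)
    t,F=torque(C,(np.zeros(3),np.zeros(3)));print(psi,round(t,2),np.round(F,1),env.observe()['moment'],env.observe()['eef_pos'])
    if abs(t)>4.5 or np.linalg.norm(F)>50:break
s=snap('wrist','w6');a,v=holes(s,C,35,90);print(v[::3].astype(int).tolist());print(env.observe()['time_s'])
E
```

```text
[214, 214, 214, 214, 215, 194, 128, 106, 106, 105, 105, 105, 107, 106, 104, 103, 104, 105, 100, 82, 65, 63, 63, 64, 64, 63, 81, 126, 207, 216, 214, 215, 214, 214, 214, 214, 215]
73.0 -2.92 [-22.9 -11.3  15.6] [-1.92978867  4.28638085 -1.62832966] [501.6926292  292.81208123  62.75587684]
74.5 -3.94 [-29.2 -11.4  17.6] [-1.87574386  5.48122107 -2.20398246] [501.98499567 292.60578896  62.50154003]
76.0 -4.96 [-36.5 -12.2  20.7] [-1.82812711  6.7085547  -2.73217397] [502.30689138 292.39083839  62.25437629]
[210, 210, 210, 212, 212, 185, 123, 103, 104, 103, 103, 103, 102, 105, 101, 101, 102, 102, 103, 89, 79, 60, 60, 61, 61, 61, 72, 118, 203, 214, 212, 212, 212, 212, 211, 212, 211]
15.0
```

View pics/w6.png

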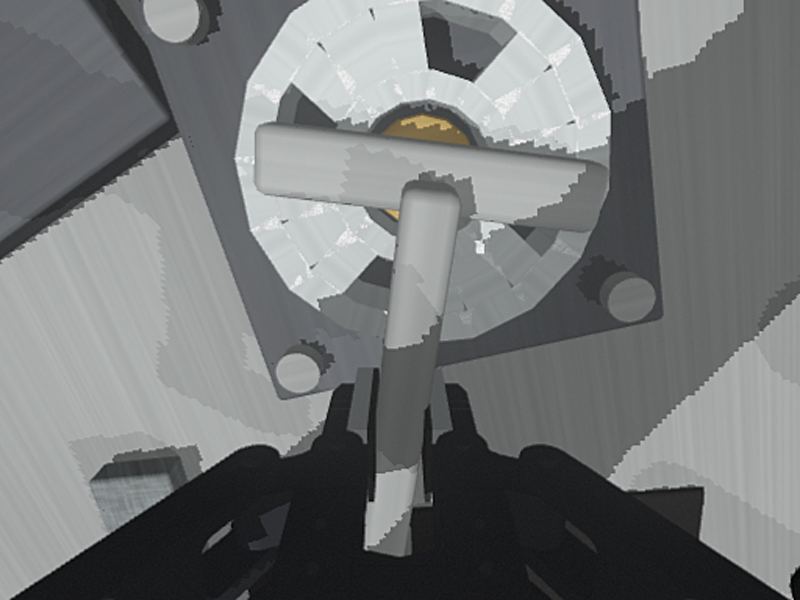

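Pushing on to 5 N m left the hole at 43–76°, centred on 59.7°, and unmoved. That is a hard stop, about 49° from the start, so the ring probably did not start at exactly 0; the clockwise turn will check this. I'll unload, lift, lay the spanner on its mat, then measure the pedal.

```bash
cat >> h.py <<'E'
def lay():
    "spanner back to where it was found"
    c0,c1,psi,gx,gy=np.load('sp.npy');g=[gx,gy]
    env.move_ptp([*g,110],rot(psi));env.line_to([*g,40],max_speed=80)
    f=env.line_to([*g,19.2],max_speed=25,f_stop=5);o=env.observe();print('laid',f,o['eef_pos'],o['force'])
    env.gripper_open();env.pause(.3);env.line_to([*g,120],max_speed=120)
E
python3 - <<'E'
from h import *
off=np.load('off.npy');C=[525.1,360.9]
for psi in(72,68,64,62):
    q=np.deg2rad(psi);env.line_to([*tcp_for(C,q,off),64.2],rot(q),max_speed=40)
t,F=torque(C,(np.zeros(3),np.zeros(3)));print(t,F,env.observe()['eef_pos'])
p=tcp_for(C,q,off);env.line_to([*p,112],max_speed=50)
s=snap('wrist');a,v=holes(s,C,20,100);d=a[v<150];print('hole',d.min(),d.max(),d.mean())
o=env.observe();print(o['width'],o['force'])
lay()
g=np.load('sp.npy');env.move_ptp([g[3],g[4],230],rot(g[2]))
snap('wrist','w7');s=snap('top','top1');import pickle;pickle.dump(s,open('top1.pkl','wb'));print(env.observe()['time_s'])
E
```

```text
-0.11535600932681712 [-0.58098728  1.06522798 -2.89348574] [494.05043094 299.79971267  63.96035301]
hole 20.0 99.5 61.164556962025316
0.15386316758352586 [-0.03841589  0.14425496 -3.38164217]
laid True [488.34837433 136.85074403  20.16669604] [ 1.73353406 -0.25403841  4.12983617]
22.525
```

Run:
```python
import cv2,numpy as np
a=cv2.imread('pics/w7.png');b=cv2.imread('pics/top1.png')
cv2.imwrite('pics/m1.png',np.vstack([cv2.resize(a[:450,:],(533,300)),cv2.resize(b[150:450,:],(800,300))[:, 267:]]))
```

```text
(no output)
```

View pics/m1.png

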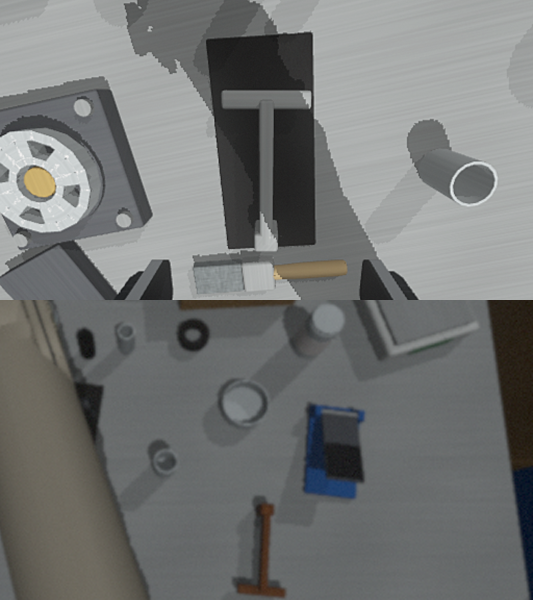

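The spanner lies level as found, at crosshead (265,99). Next I'll re-measure the ring from the same pose as at first, then press the pedal at about (429,-381).

Run:
```python
from h import *
import pickle
d=np.deg2rad
env.move_ptp([457,345,230],down(d(280)));env.pause(.2)
s=snap('wrist');s0=pickle.load(open('w2.pkl','rb'))
for n,x in(('before',s0),('after',s)):
    c,_,_=ringfit(x);a,v=holes(x,[525.1,360.9]);dk=v<np.where(True,120,0)
    e=np.flatnonzero(np.diff(dk.astype(int)));print(n,c,[(float(a[i]),'in' if dk[i+1] else 'out') for i in e])
env.close()
p=np.array([429.,-381.])
b=yawopts(np.pi/2-.09,[*p,120]);print(b[1],np.round(b[2],2))
env.move_ptp([*p,120],down(b[1]))
snap('wrist','w8')
o=env.observe();print(o['eef_pos'],o['force'],o['time_s'])
env.line_to([*p,86],max_speed=80)
f=0
for z in(70,60,52,48,45,43,41,39):
    f=env.line_to([*p,z],max_speed=40,f_stop=40);o=env.observe();print(z,f,np.round(o['eef_pos'],1),np.round(o['force'],1))
    if o['force'][2]>28:break
env.pause(.3)
if z<=48: snap('scene','sc1')
```

```text
before [525.08661959 360.87701656] [(26.0, 'out'), (85.5, 'in'), (117.0, 'out'), (175.5, 'in'), (206.0, 'out'), (264.0, 'in'), (296.0, 'out'), (352.5, 'in')]
after [525.11745828 360.8643102 ] [(44.5, 'in'), (76.5, 'out'), (135.0, 'in'), (165.5, 'out'), (224.5, 'in'), (254.0, 'out'), (311.5, 'in'), (344.5, 'out')]
4.62238898038469 [-0.2   0.51  1.09  1.78 -0.49  1.16 -0.62]
[ 429.74018288 -380.28760114  119.95015121] [ 0.06534683 -0.22330148 -0.47270555] 27.0417
70 False [ 428.9 -381.2   70. ] [-0.   1.   2.6]
60 False [ 429.  -381.2   60.2] [-2.2 -0.2  5.4]
52 False [ 429.  -381.2   52.4] [-2.1 -1.1  5. ]
48 False [ 429.  -381.3   48.5] [-2.2 -1.3  6. ]
45 False [ 429.  -381.4   45.9] [-3.4  0.7 10.5]
43 False [ 429.  -381.6   45.1] [-7.8  5.2 28.4]
```

Run:
```python
import cv2,numpy as np
a=cv2.imread('pics/w8.png');b=cv2.imread('pics/sc1.png')
cv2.imwrite('pics/m2.png',np.hstack([cv2.resize(a,(400,300)),cv2.resize(b[300:600,100:500],(400,300))]))
```

```text
(no output)
```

View pics/m2.png

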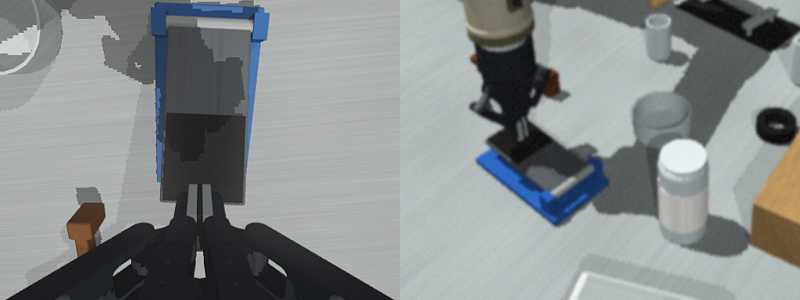

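The pedal reached its stop: z 45.1 with force jumping from 10 to 28 N, and the plate is visibly flat in the scene view. I'll release it, then do the clockwise turn with the holes at 59.5°.

Run:
```python
from h import *
o=env.observe()['eef_pos'];env.line_to([o[0],o[1],130],max_speed=100);env.pause(.5)
s=snap('wrist');cv2.imwrite('pics/w9.png',s['img'])
env.gripper_open()
c0,c1,psi0,gx,gy=np.load('sp.npy');off=np.load('off.npy');C=[525.1,360.9]
env.move_ptp([gx,gy,120],rot(psi0));env.line_to([gx,gy,50],max_speed=100)
env.line_to([gx,gy,20],max_speed=60,f_stop=15);env.close()
o=env.observe();print(o['eef_pos'],o['width']);z0=o['eef_pos'][2]
env.line_to([gx,gy,60],max_speed=60)
s=snap('wrist');cv2.imwrite('pics/w10.png',cv2.resize(s['img'],(800,600)))
env.line_to([gx,gy,112],max_speed=100)
q=np.deg2rad(59.5);p=tcp_for(C,q,off)
env.move_ptp([*p,112],rot(q));env.line_to([*p,92],max_speed=60)
f=env.line_to([*p,63.7],max_speed=30,f_stop=10);o=env.observe();print(f,o['eef_pos'],o['force'],o['time_s'])
if o['eef_pos'][2]<66.5:
    psi,log=turn(C,59.5,-3,off,64.2,3.)
    for l in log[1::3]+log[-3:]:print(*l)
    s=snap('wrist','w11');a,v=holes(s,C,-45,45);dk=v<120;e=np.flatnonzero(np.diff(dk.astype(int)));print([float(a[i]) for i in e],env.observe()['eef_pos'],env.observe()['time_s'])
a=cv2.imread('pics/w10.png');b=cv2.imread('pics/w11.png')
cv2.imwrite('pics/m3.png',np.hstack([cv2.resize(x,(400,300)) for x in(a,b)]))
```

```text
[488.28280478 136.90409428  20.19881624] 0.15250396540269576
True [491.36538582 300.33439948  64.13904932] [-1.19428287 -1.43694222  6.00855234] 40.1667
51.5 -0.0 [-3, -4, 3]
39.5 -0.11 [-5, -3, 4]
27.5 0.04 [-4, -1, 4]
15.5 -0.05 [-5, 1, 4]
3.5 0.03 [-4, 3, 4]
-4.0 0.16 [-5, 4, 4]
-7.0 0.08 [-2, 3, 5]
-10.0 1.36 [-2, -3, 7]
-13.0 2.38 [-5, -12, 7]
-12.0 1.78 [-4, -8, 5]
-13.0 2.38 [-5, -12, 7]
-14.0 3.08 [-8, -16, 10]
[-17.0, 15.5] [457.03172071 370.99410758  63.24039693] 46.9667
```

View pics/m3.png

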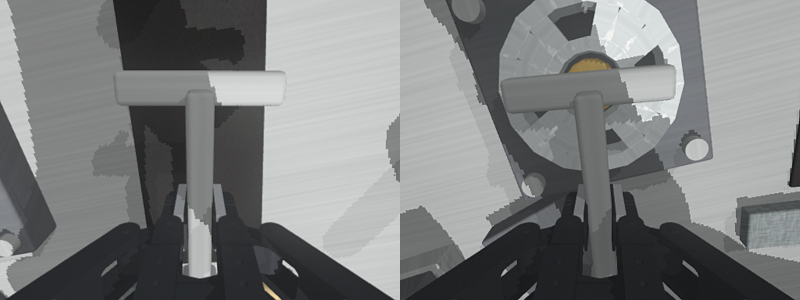

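The holes are now centred at -0.75°, a travel of 60.25° (1.05 rad). Both turns therefore reached their stops. I'll unload, lay the spanner down, and look from above to locate the cups.

Run:
```python
from h import *
import pickle
off=np.load('off.npy');C=[525.1,360.9]
for psi in(-11,-7,-3,-1):
    q=np.deg2rad(psi);env.line_to([*tcp_for(C,q,off),64.2],rot(q),max_speed=40)
p=tcp_for(C,q,off);env.line_to([*p,112],max_speed=50)
lay()
c0,c1,psi,gx,gy=np.load('sp.npy')
env.move_ptp([443,-53,230],down(np.pi*1.5));env.pause(.1)   # over cup_d
s=snap('wrist','w12');pickle.dump(s,open('w12.pkl','wb'))
t=snap('top','top2');pickle.dump(t,open('top2.pkl','wb'));print(env.observe()['time_s'],env.observe()['joints'])
a=cv2.imread('pics/w12.png');b=cv2.imread('pics/top2.png')
cv2.imwrite('pics/m4.png',np.vstack([a[:360],cv2.resize(b[130:400],(800,270))])[:600])
```

```text
laid True [488.19590573 136.72144079  20.15189467] [0.76627048 0.57406805 5.0405329 ]
54.8667 [-0.83388237 -0.15122005  0.78995861  1.94170143  0.112369    1.31083507
 -1.64760838]
```

View pics/m4.png

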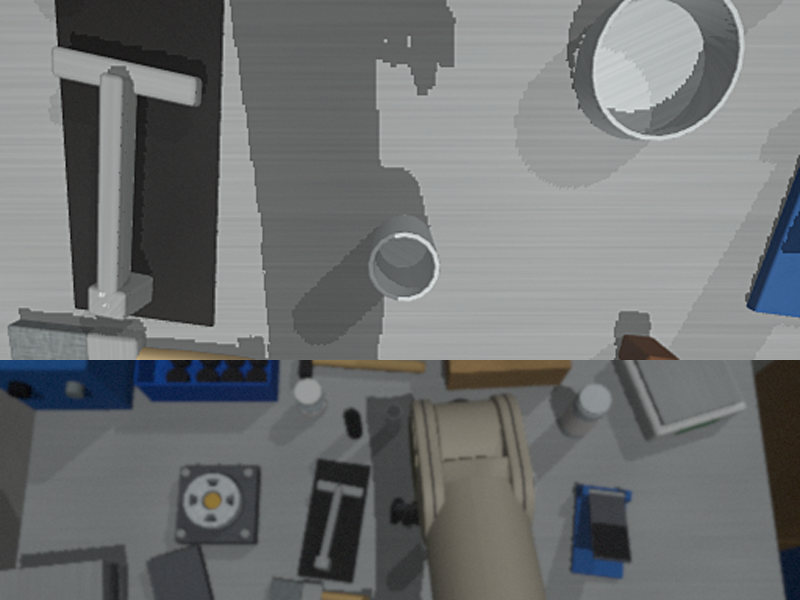

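The wrist view shows the cup_d rim at (404,267) and cup_a's rim near (668,62), partly cut off. The spanner is level on its mat and the pedal is up again. I'll find rims by ellipse fits, starting with cup_d.

```bash
cat >> h.py <<'E'
def rim(s,z,D,near,tol=60):
    "outer rim of a cup: ellipse fits on edge contours, kept when size at height z and place agree"
    g=cv2.cvtColor(s['img'],cv2.COLOR_BGR2GRAY);best=[]
    for t in(150,170,190,205,215,220,225,230,235,240,245):
        cs,_=cv2.findContours(cv2.morphologyEx((g>t).astype(np.uint8),cv2.MORPH_CLOSE,np.ones((3,3))),cv2.RETR_LIST,cv2.CHAIN_APPROX_NONE)
        for c in cs:
            if len(c)<40:continue
            (u,v),(a,b),_=cv2.fitEllipse(c)
            if not np.isfinite(u+v+a+b) or b>300 or a<8:continue
            p=plane(s,u,v,z);q=plane(s,u+(a+b)/4,v,z);d=2*np.linalg.norm(p-q)
            el=cv2.ellipse2Poly((int(u),int(v)),(max(int(a/2),1),max(int(b/2),1)),0,0,360,10)
            if np.hypot(*(p[:2]-near))<tol and abs(d-D)<7 and a/b>.85:best.append((*p[:2],d,a/b,t,len(c)))
    return np.array(best)
E
python3 - <<'E'
from h import *
import pickle
s=pickle.load(open('w12.pkl','rb'));np.set_printoptions(suppress=True,precision=1,linewidth=150)
for D,z in((45,74),(57,60)):print(D,rim(s,z,D,[443,-54]))
print('a',rim(s,40,92,[610,-218]))
k=.64;print('clicks',[plane(s,u*k,v*k,74)[:2] for u,v in((369,267),(439,267),(404,233),(404,300))])
print('a clicks',[plane(s,u*k,v*k,40)[:2] for u,v in((593,65),(743,45),(660,138))])
E
```

```text
45 [[442.1 -53.2  40.3   1.  170.  139. ]
 [442.3 -52.9  40.4   1.  190.  139. ]
 [442.  -52.7  40.4   1.  205.  139. ]]
57 []
a [[ 562.  -213.5   89.1    0.9  170.   508. ]]
clicks [array([441.6, -30.7]), array([441.7, -74.6]), array([463.2, -52.5]), array([419.8, -52.8])]
a clicks [array([ 561.2, -168.5]), array([ 572.5, -258.3]), array([ 518.5, -217.1])]
```

cup_d is at (441.8,-52.7), and both its diameter and height match. cup_a has been knocked to about (564,-214). I'll grasp cup_d, hover short of cup_a and re-measure.

Run:
```python
from h import *
import pickle
np.set_printoptions(suppress=True,precision=1,linewidth=150)
o=down(np.pi*1.5);p=[441.9,-52.7]
env.move_ptp([*p,110],o);f=env.line_to([*p,43.5],max_speed=80,f_stop=12)
env.close();e=env.observe();print(f,e['eef_pos'],e['width'],e['force'])
env.line_to([*p,150],max_speed=100);e=env.observe();print(e['width'],e['force'])
env.move_ptp([485,-214,200],o);env.pause(.2)
s=snap('wrist','w13');pickle.dump(s,open('w13.pkl','wb'));print(rim(s,40,92,[564,-214]));print(env.observe()['eef_pos'],env.observe()['time_s'])
```

```text
False [442.3 -52.7  44. ] 0.501354515328973 [-2.  -0.6  6.3]
0.5018902585391443 [-1.  -0.7 -1. ]
[[ 565.6 -212.6   92.6    1.   170.   238. ]
 [ 565.9 -212.4   92.8    1.   190.   233. ]]
[ 485.  -212.8  199.7] 59.0667
```

View pics/w13.png

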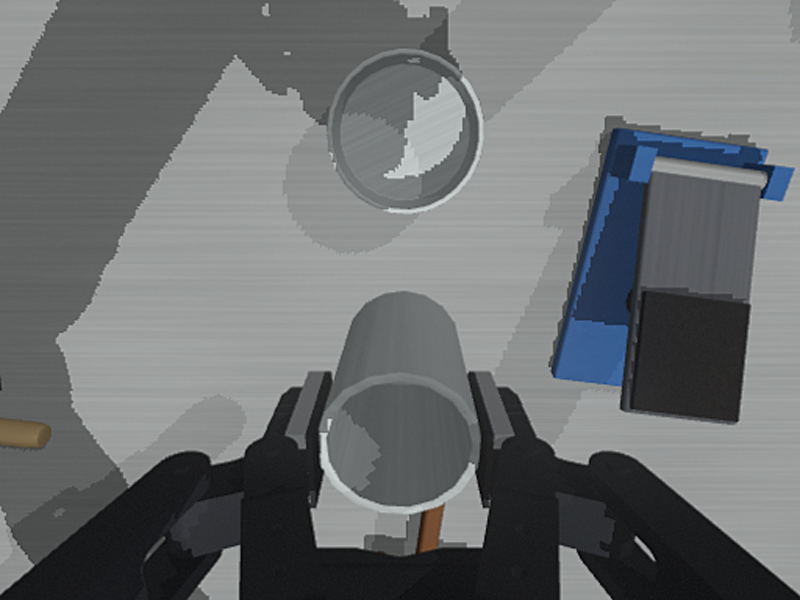

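cup_d is held upright at (400,440). cup_a's rim is at (405,130), which gives (565.7,-212.5) and diameter 92.7. I'll place cup_d and then look at cup_e.

Run:
```python
from h import *
import pickle
np.set_printoptions(suppress=True,precision=1,linewidth=150)
o=down(np.pi*1.5);p=[565.7,-212.5]
env.line_to([*p,140]);env.line_to([*p,60],max_speed=80)
f=env.line_to([*p,47],max_speed=20,f_stop=6);e=env.observe();print(f,e['eef_pos'],e['force'])
env.gripper_open();env.pause(.3);env.line_to([*p,150],max_speed=120)
env.move_ptp([485,-212.5,230],o);env.pause(.2)
s=snap('wrist','w14');print('d',rim(s,79,45,p),'a',rim(s,40,92,p))
# over cup_e: jaws along x
b=yawopts(0.,[610,17,200]);print(b[1],np.round(b[2],2))
```

```text
True [ 565.8 -212.5   49.1] [-0.5  0.3  6.3]
d [] a [[ 565.  -213.6   91.2    0.9  170.   379. ]]
0.0 [-0.7  0.4  0.8  1.6 -0.3  1.3  0.1]
```

Run:
```python
from h import *
import pickle
np.set_printoptions(suppress=True,precision=1,linewidth=150)
o=down(0.)
env.move_ptp([690,-63,215],o);env.pause(.2)
s=snap('wrist','w15');pickle.dump(s,open('w15.pkl','wb'));print('e',rim(s,86,33,[691,17]),proj(s,[691,17,86])/.64,env.observe()['time_s'])
a=cv2.imread('pics/w14.png');b=cv2.imread('pics/w15.png')
cv2.imwrite('pics/m5.png',np.hstack([cv2.resize(x,(400,300)) for x in(a,b)]))
```

```text
e [[692.   20.6  32.3   0.9 170.   79. ]] [402.3 136.4] 65.5833
```

View pics/m5.png

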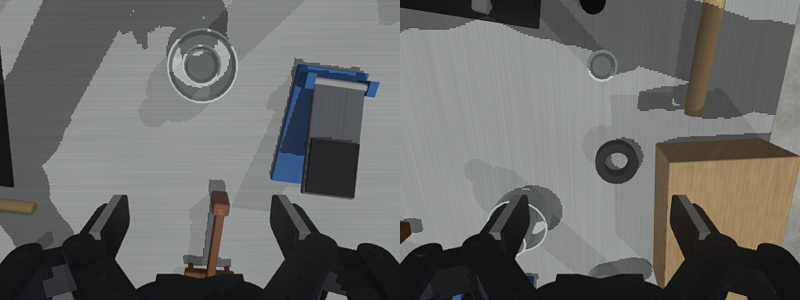

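cup_d stands inside cup_a at (203,65) in the left view, and cup_e's rim is at (202,66) in the right view. I'll grasp cup_e with the jaws along x and hover by the nest.

```bash
cat >> h.py <<'E'
def hough(s,z,D,near,tol=15):
    "rim circles by Hough, sizes from the calibration"
    g=cv2.cvtColor(s['img'],cv2.COLOR_BGR2GRAY);g=cv2.resize(g,None,fx=3,fy=3,interpolation=cv2.INTER_CUBIC)
    c=proj(s,[*near,z]);r=3*np.linalg.norm(proj(s,[near[0],near[1]+D/2,z])-c)
    h=cv2.HoughCircles(g,cv2.HOUGH_GRADIENT,1.5,4,param1=60,param2=18,minRadius=int(r*.86),maxRadius=int(r*1.06))
    o=[]
    for u,v,q in (h[0] if h is not None else []):
        p=plane(s,(u+.5)/3-.5,(v+.5)/3-.5,z)[:2]
        if np.hypot(*(p-near))<tol:o.append([*p,D*q/r])
    return np.array(o[:6])
E
python3 - <<'E'
from h import *
import pickle
np.set_printoptions(suppress=True,precision=1,linewidth=150)
s=pickle.load(open('w15.pkl','rb'));k=.64
print(plane(s,404.5*k,132*k,86)[:2],hough(s,86,33,[691,19]))
p=(plane(s,404.5*k,132*k,86)[:2]+rim(s,86,33,[691,17])[0,:2])/2;print(p)
o=down(0.)
env.move_ptp([*p,130],o);f=env.line_to([*p,71],max_speed=60,f_stop=12)
env.close();e=env.observe();print(f,e['eef_pos'],e['width'],e['force'])
env.line_to([*p,185],max_speed=100);print(env.observe()['width'])
o=down(np.pi*1.5)
env.move_ptp([485,-213,215],o);env.pause(.2)
s=snap('wrist','w16');pickle.dump(s,open('w16.pkl','wb'))
print('a',rim(s,40,92,[565,-213]),'d',rim(s,79,45,[565,-213],20),hough(s,79,45,[565,-213]),env.observe()['time_s'])
E
```

```text
[692.2  19.2] [[691.8  20.4  30. ]
 [692.2  19.2  30. ]
 [693.   20.   32.5]
 [690.5  20.   32.6]
 [693.   21.2  29.2]
 [690.9  21.2  28.4]]
[692.1  19.9]
False [692.4  19.8  71.5] 0.3545329269525154 [-0.1  0.3  3.6]
0.35377439544900513
a [[ 565.2 -212.8   92.2    1.   170.   231. ]
 [ 565.2 -213.2   91.4    1.   190.   227. ]] d [] [[ 565.8 -213.2   42.1]
 [ 566.6 -212.    44.9]
 [ 565.8 -209.9   43. ]
 [ 567.8 -212.8   43.9]
 [ 567.4 -214.1   40.2]
 [ 566.6 -215.3   45.8]] 70.5417
```

View pics/w16.png

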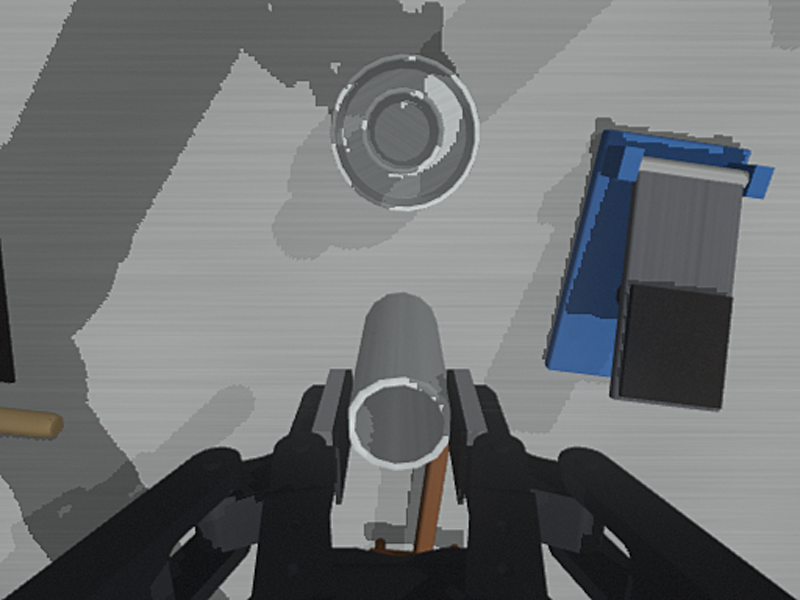

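cup_d's rim is centred at (403.5,131), and the held cup_e rim is at (399,424). I'll cast both, use the measured in-hand offset, and nest.

Run:
```python
from h import *
import pickle
np.set_printoptions(suppress=True,precision=1,linewidth=150)
s=pickle.load(open('w16.pkl','rb'));k=.64
e=env.observe()['eef_pos'];h=plane(s,399*k,424*k,e[2]-71.5+86)[:2];dd=plane(s,403.5*k,131*k,79)[:2]
off=h-e[:2];print('hand off',off,'d',dd)
d=(dd+np.array([565.8,-212.5]))/2;p=d-np.clip(off,-1.5,1.5)*.7;print('goal',p)
env.line_to([*p,190]);env.line_to([*p,158],max_speed=80)
f=env.line_to([*p,78],max_speed=40,f_stop=6);e=env.observe();print(f,e['eef_pos'],e['force'],e['width'],e['time_s'])
```

```text
hand off [-3.7  2.2] d [ 565.9 -212.7]
goal [ 566.9 -213.6]
True [ 567.3 -213.8   81.4] [-0.1  0.8  5.6] 0.3542233455843873 73.5583
```

cup_e is seated at z 81.4 (expected 81.5). I'll release it, back off, and do the last checks numerically, as the viewing allowance is used up.

Run:
```python
from h import *
import pickle
np.set_printoptions(suppress=True,precision=1,linewidth=150)
p=env.observe()['eef_pos'][:2]
env.gripper_open();env.pause(.3);env.line_to([*p,180],max_speed=100)
o=down(np.pi*1.5);env.move_ptp([485,-213,230],o);env.pause(.3)
s=snap('wrist');c=[565.8,-212.6]
print('a',rim(s,40,92,c)[:2],'d',hough(s,79,45,c)[:3],'e',hough(s,96,33,c)[:3],'e low?',rim(s,96,33,c,20))
# holding height differences: spanner and ring, same poses as at first
g=np.load('sp.npy');env.move_ptp([487,133,230],down(np.deg2rad(260)));env.pause(.2)
w=snap('wrist');a=cv2.cvtColor(w['img'],cv2.COLOR_BGR2GRAY).astype(int);b=cv2.cvtColor(cv2.imread('raw_w1.png'),cv2.COLOR_BGR2GRAY).astype(int)
d=np.abs(a-b)[70:240,200:310];print('spanner region diff >40:',(d>40).mean())
x,_,_=ringfit(w);print('ring',x)
env.move_ptp([300,450,300],down(np.deg2rad(260)))
t=snap('top')['img'].astype(int);r=cv2.imread('raw_top0.png').astype(int)
for n,(u,v,q) in dict(pedal=(605,300,35),tin=(590,180,30),gasket=(460,185,20),jar=(310,165,20),brush=(345,370,28),plate=(182,360,35),brown=(530,400,45),black=(353,193,15),cupe_old=(393,183,16),cupa_old=(513,230,28)).items():
    u,v,q=[int(i*.64) for i in(u,v,q)];m=np.abs(t-r)[v-q:v+q,u-q:u+q].max(2);print(n,round(float((m>35).mean()),3))
print(env.observe()['time_s'],env.observe()['eef_pos'])
```

```text
a [[ 565.  -213.6   91.2    0.9  170.   379. ]] d [[ 566.5 -210.2   41.8]
 [ 567.7 -212.4   43.7]
 [ 566.1 -214.2   43.7]] e [[ 564.1 -212.7   33.9]
 [ 568.4 -211.5   33.9]
 [ 563.3 -211.5   33.9]] e low? []
spanner region diff >40: 0.18406417112299464
ring [524.9 361. ]
pedal 0.0
tin 0.0
gasket 0.0
jar 0.0
brush 0.24
plate 0.043
brown 0.0
black 0.0
cupe_old 0.062
cupa_old 0.204
79.4083 [301.4 448.7 300. ]
```

Run:
```python
from h import *
env.pause(.5);o=env.observe();print(o['time_s'],o['force'],o['joint_vel'].max());print(env.job_done())
```

```text
79.9083 [ 0.59027892  0.31080301 -0.14509009] 0.0012718861844580292
the job is handed in; nothing more can be done
None
```

The job is done and handed in at 79.9 s. No fault or limit was reported, and the hand-in gives no verdict.

- **Ring and spanner:** Both prongs went fully in each time (TCP z 64.1–64.3 against 64.2 expected). I turned the ring anticlockwise to its stop, where it held still at 5 N m, laid the spanner back, and after the pedal turned the ring clockwise to its other stop. Stop to stop measured 60.25° (1.05 rad). The anticlockwise turn itself covered only about 49°, so the ring had started about 0.19 rad off its clockwise stop.
- **Pedal:** I pressed it to its stop (z about 45, force jumping from 10 to 28 N) and it came back up; the last top view matches the first there.
- **Cups:** Only cup_a, cup_d and cup_e were there. cup_a had been knocked about 45 mm aside, so I measured it again before placing. cup_d and cup_e both touched down within 0.1 mm of their expected seating heights.
- **Spanner check:** It was laid down both times at the pose it was picked from, and looked level on its mat in the view after the second laying. The final picture comparison of that area did not match (18 % of pixels changed), probably from shadows.
- **Bystanders and lookalikes:** The tin, gasket ring, jar, black cup lookalike and brown spanner lookalike show no change between first and last top views. The mould plate differed by 4 % and the brush by 24 %. I put both down to the arm and its shadow, as nothing was moved near them, but could not view another picture to confirm it.
- **Nest check:** The last circle fits for cup_d and cup_e scattered by 2–4 mm, so for those two I rely on the touchdown heights. cup_a's fit still agreed.

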